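Hang the bottle opener on the snap hook

TASK

Hang the bottle opener on the stand's snap hook: bring its hanging ring over the hook's upturned nose, press it down against the sprung gate until it has passed inside and the gate snaps shut above it, then let go so that the opener hangs freely from the hook. Leave the butter spreader, which has the same handle and ring, where it lies.

Things in the scene. Friction and masses are not known exactly. Their poses are not given: they have to be found in the camera images.
- bottle_opener: Rigid opener lying flat, 80 g: steel hanging ring (5 mm wire, 48 mm inside, 58 outside), dark wooden handle, open steel loop as head. Origin: ring's centre, 12 mm above the worktop as it lies. x: along the handle from head to ring; z: normal to the ring, up. Handle 22 mm wide (y), 24 high (z +-12), x -98 to -33 mm; grip its middle, x -65. Head ends at x -139, 40 wide.
- butter_spreader: Loose butter spreader: same ring, wooden handle, measures, origin and axes as the bottle opener, but its steel head is a flat solid blade, 26 mm wide with a round end (x = -155 mm). Not to be moved.
- hook_stand: Fixed stand. Origin: centre of the base's underside (wood, 90x90x14 mm); z up; all in its plane y = 0. Steel post 16 mm thick, axis x +34, top z 272 mm. Hook towards -x: level 8 mm arm, upper side z 189; upright 8 mm nose, axis x -34, top z 244; clear gap nose to post x -30 to +26. Gate: 6 mm bar hinged at x +26, z 257 on the post, sloping down to its tip at x -26, z 238, just behind the nose.
- hook_seat (a point): Where the ring's wire rests: stand frame x -17, z 191 mm, same axes. To hang: opener level, handle to the stand's -x, nose inside the ring, ring's far wire (the part away from the handle) straight above this point, so ring centre 26 mm to -x of it; 8 mm error in x, 15 in y is harmless. Press straight down: the wire pushes the gate's free end down and slips past it at z about 210 mm.
- hook_gate (a joint): Angle of the hook's gate about its hinge on the post: 0 = shut, sprung against its stop; grows as it is pressed down and inward, at most 1.12 rad. The ring slips past at 0.4 to 0.8 rad. Pressing takes about 1 to 2 N; it springs back to 0 by itself.

How it is judged:
By the outcome, as a careful person would: the job done as asked, in the order asked, and still so for the second after the job is handed in, with the robot touching nothing.
It also fails if it takes over 48 s, if anything falls off the work surface, if the arm or the gripper's body presses on something with over 40 N, if the wrist force passes 120 N, or if a joint passes its speed limit or range.

ROBOT

A 6-joint arm with a two-finger parallel gripper is mounted at the origin on a cart in front of the work surface, level with it; the furniture and walls round the work are solid. World frame = base frame: x ahead of the robot, y to its left, z up, the work surface at z = 0. Lengths are in m, angles in degrees, forces in N, time in s.
With the tool pointing down it reaches from about 0.4 to 0.825 m from the base axis. Payload 7 kg.
Tool frame: the origin (TCP) lies midway between the tips of the shut fingers; the grasp point (between the pads) lies r.hold_point_z behind it (r.hold_point_z is the distance from the TCP to the grasp point, in m); z points along the fingers, x is the direction in which the jaws open and shut, and the axes are right-handed (so a half turn about z gives the same grasp; the last joint's range is limited). The gripper opens to 88 mm and grips with 3 to 60 N. Pads are 19 mm wide; open, the fingers measure 130 mm over their backs; the gripper's body (78 mm by 193 mm) begins 47 mm behind the grasp point.
Start: joints at [87.267, 20.546, 0.682, 0, -70.136, -16.507], TCP at [0.222, 0.637, 0.205] pointing down, gripper open.
Joint ranges: [-176.03, 176.03], [-82.01, 121.73], [-58.28, 71.71], [-173.87, 95.51], [-174.79, -0.11], [-173.66, 173.66]. Speed limits (degrees/s): [136.94, 136.94, 172.46, 180, 180, 180].

INTERFACE

Orientations are given as [roll, pitch, yaw] about the fixed x, y, z axes, in that order (R = Rz(yaw) Ry(pitch) Rx(roll)).
In Python, from plant import get_state, viewer, close_job, r gives the robot as it stands.
- The arm moves only by the tool apply_moves, never from a script. Its argument "plan" is a list of rows, each a list of 3 entries, a list of its own where there are three numbers: the closure in counts, from 0 (fully open) to 255 (shut), then the shift along the tool's x, y, z in units of 50 mm (1.0 is 50 mm), then the turn about the tool's z in units of 6 degrees (1.0 is 6 degrees). A call has 1 to 12 rows; each row shifts and turns the commanded pose from where the row before left it, along the tool's axes as they then stand; what a row does not reach is not made up. A row lasts 1/8 s, in which the tool goes at most 62.5 mm and 10.7 degrees, less where a joint would pass 70% of its speed; a pose out of reach is approached as far as the arm can. A call is refused whole if a number of a shift passes 1 or a number of a turn 1, either way. A call with a gripper value outside its range is refused whole. The fingers move at their own pace and stop on an object; "squeeze" is the grip in N (left out, the last holds). Time passes only in rows, so rows that do not move let the fingers close. It gives the time, the measured TCP pose, the force and the opening at its end, in the units of the state.
- get_state(): the state, without advancing time (a new reading comes with each control period).
- viewer.capture(name): name is "scene" or "top"; returns a dict with "frame" (400x640x3 uint8, blue, green, red), "K" (3x3 intrinsics, pixels), "D" ([k1, k2, p1, p2, k3] as OpenCV has them; the pictures are not rectified), "R" (3x3) and "t" (3): a world point X has camera coordinates R X + t. Camera axes: x right, y down, z forward; pixel columns grow to the right and rows downward; lengths in m; the calibration is good to about 2 mm. A picture is of the moment at which its call begins. There is no depth.
- close_job(): hands the job in, once; it reports no verdict.
The state is a dict: "time_s": time; "joints": joint angles; "qd": joint speeds; "joint_torque": joint torques, N m; "tcp_pos": TCP position; "eef_rot": TCP orientation; "contact_force": force on the tool from outside, world axes, zero at the start; "moment": the same for the moment, N m; "gripper_width": finger opening in m.
Only numpy, scipy, OpenCV 4.12 (cv2) and the standard library are available. Lean on these libraries where they do the work, as an engineer would, in place of code of your own. Each camera call takes 0.05 s, during which the arm holds its last target.

## Working session

There is one attempt and no reset: what is moved stays moved. The work goes in short steps, Python scripts to look and compute and a tool call to move; the robot and the scene stay as the last step left them, time stands still between calls to the robot, and variables do not carry over. Pictures are saved under pics/ and viewed, and the job is handed in when it is done.

Besides the shell and the picture viewer there is one more tool, called after "Call:" by a JSON object that holds its "fn" and its "kwargs". apply_moves: Moves the arm, as the interface text tells. Its arguments: {"type":"object","properties":{"plan":{"type":"array","items":{"type":"array"}},"squeeze":{"type":"number"}},"required":["plan"]}

```bash
mkdir -p pics; cat > look.py <<'E'
import cv2,sys
from plant import get_state,viewer,r
def cap(n,f):
    c=viewer.capture(n); cv2.imwrite('pics/'+f,c['frame']); return c
E
python3 - <<'E'
from look import *
import pickle
d={n:cap(n,n+'0.png') for n in('scene','top')}
pickle.dump(d,open('c0.pkl','wb'))
for n in d: print(n,d[n]['K'].tolist(),d[n]['D'],(-d[n]['R'].T@d[n]['t']))
s=get_state();print(s['time_s'],s['tcp_pos'],s['eef_rot'],s['contact_force'],r.hold_point_z)
E
```

```text
scene [[518.0618587445989, 0.0, 321.9598166810497], [0.0, 518.0618587445989, 202.00283907231423], [0.0, 0.0, 1.0]] [-0.12415925  0.          0.          0.          0.        ] [-0.05510361 -0.64379302  0.86967109]
top [[506.81880779233694, 0.0, 317.00555030834164], [0.0, 506.81880779233694, 192.6706800947771], [0.0, 0.0, 1.0]] [0.04309911 0.         0.         0.         0.        ] [0.41093058 0.00916222 1.31880068]
0.1 [0.2223126  0.63686698 0.20442296] [-1.79993514e+02 -8.20582756e-02 -1.09246665e+02] [0.34002471 0.11909977 0.20720256] 0.0188
```

```bash
ls pics
```

```text
scene0.png
top0.png
```

View pics/scene0.png

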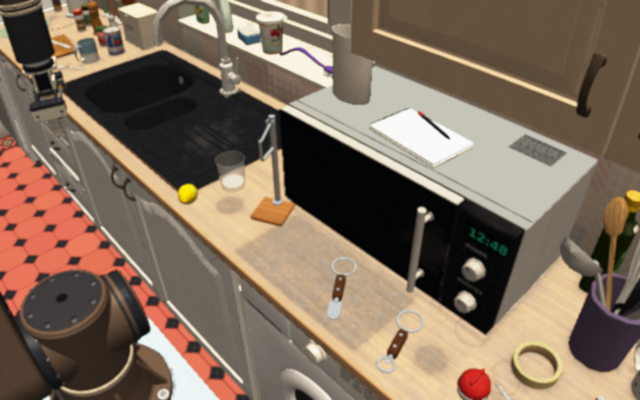

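View pics/top0.png

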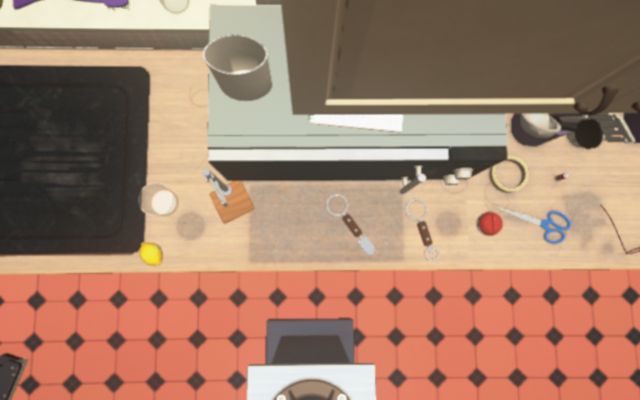

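```bash
python3 - <<'E'
import pickle,cv2
d=pickle.load(open('c0.pkl','rb'))
t=d['top']['frame'];s=d['scene']['frame']
cv2.imwrite('pics/t_stand.png',cv2.resize(t[150:240,180:280],None,fx=6,fy=6,interpolation=2))
cv2.imwrite('pics/t_tools.png',cv2.resize(t[160:270,310:450],None,fx=5,fy=5,interpolation=2))
cv2.imwrite('pics/s_stand.png',cv2.resize(s[105:230,210:320],None,fx=4.8,fy=4.8,interpolation=2))
cv2.imwrite('pics/s_tools.png',cv2.resize(s[250:380,320:440],None,fx=4.5,fy=4.5,interpolation=2))
E
```

```text
(no output)
```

View pics/t_stand.png

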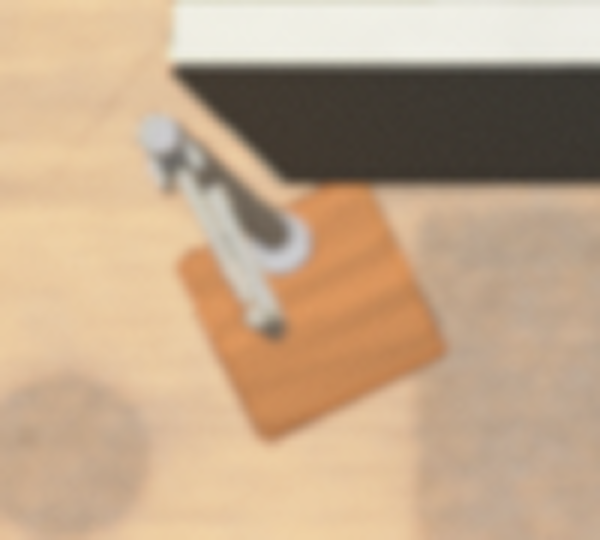

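View pics/t_tools.png

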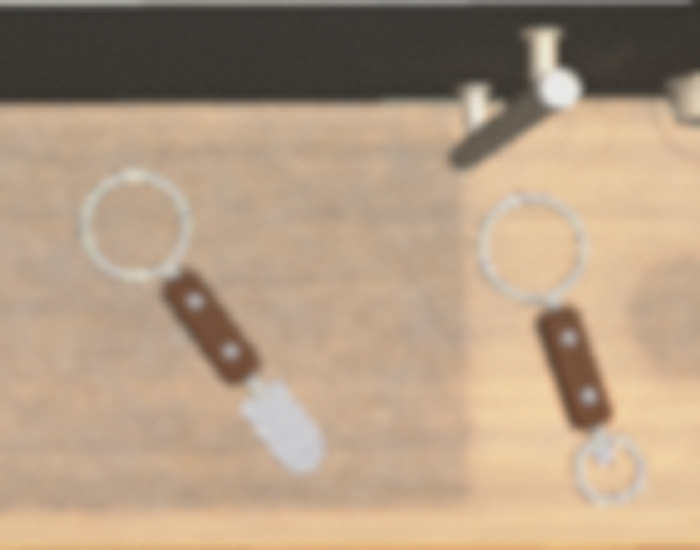

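View pics/s_stand.png

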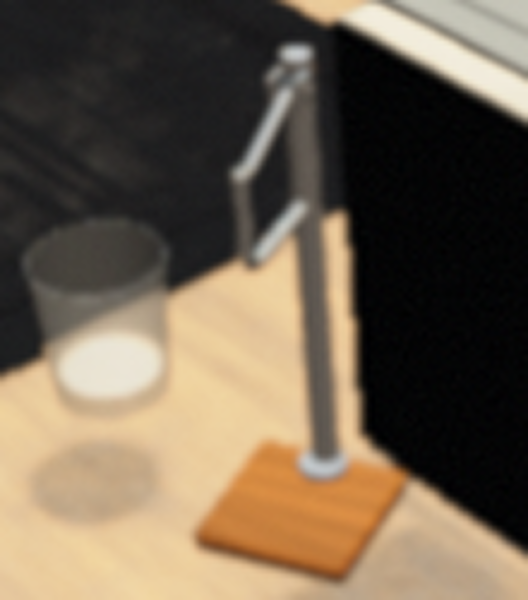

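View pics/s_tools.png

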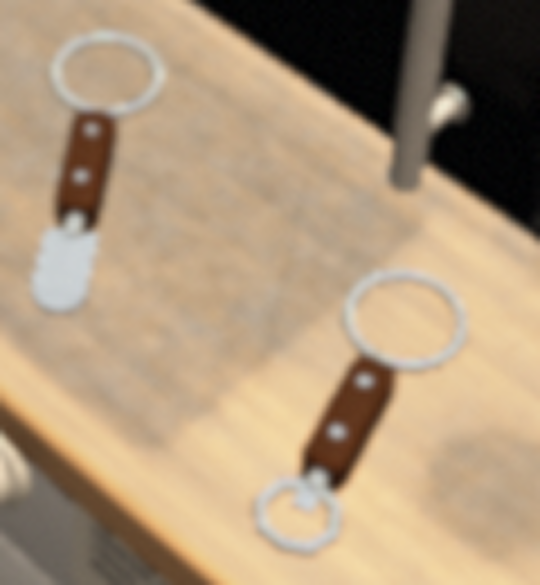

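```bash
cat > geo.py <<'E'
import pickle,cv2,numpy as np
def ray(c,uv):
    p=cv2.undistortPoints(np.array([[uv]],float),c['K'],c['D'])[0,0]
    return -c['R'].T@c['t'], c['R'].T@np.array([p[0],p[1],1])
def onz(c,uv,z):
    o,v=ray(c,uv); return o+v*(z-o[2])/v[2]
def tri(a,ua,b,ub):
    o1,v1=ray(a,ua);o2,v2=ray(b,ub)
    k=np.linalg.lstsq(np.c_[v1,-v2],o2-o1,rcond=None)[0]
    p,q=o1+k[0]*v1,o2+k[1]*v2
    return (p+q)/2,np.linalg.norm(p-q)
def proj(c,X):
    return cv2.projectPoints(np.array([X],float),cv2.Rodrigues(c['R'])[0],c['t'],c['K'],c['D'])[0][0,0]
E
python3 - <<'E'
from geo import *
np.set_printoptions(precision=4,suppress=True)
d=pickle.load(open('c0.pkl','rb'));T,S=d['top'],d['scene']
t=lambda u,v:np.array((u/6+180-.4,v/6+150-.4)); s=lambda u,v:np.array((u/4.8+210-.4,v/4.8+105-.4))
print('post top',tri(T,t(160,133),S,s(296,51)))
print('nose top',tri(T,t(273,322),S,s(239,172)))
for p in [(178,262),(270,440),(446,352),(350,183)]: print('bc',onz(T,t(*p),.014))
for p in [(197,540),(340,578),(408,476),(265,440)]: print('bcS',onz(S,s(*p),.014))
for p in [(285,240)]: print('postbase T',onz(T,t(*p),.016))
print('postbase S',onz(S,s(322,466),.016))
tt=lambda u,v:np.array((u/5+310-.4,v/5+160-.4)); ss=lambda u,v:np.array((u/4.5+320-.4,v/4.5+250-.4))
for n,c,f,pts in (('top',T,tt,[(532,248),(569,338),(589,396),(610,468)]),('sc',S,ss,[(405,319),(365,381),(337,432),(298,514)])):
    for p,z in zip(pts,(.012,.024,.024,.012)): print(n,'opener ring,riv,riv,head',onz(c,f(*p),z))
# brown mask
for n,c in d.items():
    h=cv2.cvtColor(c['frame'],cv2.COLOR_BGR2HSV)
    m=cv2.inRange(h,(0,90,30),(14,255,140))
    x0,y0,x1,y1=(380,200,450,280) if n=='top' else (370,310,430,370)
    mm=np.zeros_like(m);mm[y0:y1,x0:x1]=m[y0:y1,x0:x1]
    n_,l,st,ce=cv2.connectedComponentsWithStats(mm);i=1+st[1:,4].argmax()
    print(n,'handle',st[i],ce[i],onz(c,ce[i],.022))
for p in [(350,100),(455,160)]: print('tools bg', onz(T,tt(*p),0))
print('mw handle low', onz(S,ss(405,185),0.05))
E
```

```text
post top (array([0.5938, 0.2199, 0.2705]), np.float64(0.0013538559693185175))
nose top (array([0.5296, 0.1845, 0.2447]), np.float64(0.003251851023109089))
bc [0.5829 0.2621 0.014 ]
bc [0.506  0.2215 0.014 ]
bc [0.5433 0.1469 0.014 ]
bc [0.617  0.1889 0.014 ]
bcS [0.4998 0.2155 0.014 ]
bcS [0.5354 0.1392 0.014 ]
bcS [0.6166 0.1785 0.014 ]
bcS [0.58   0.2581 0.014 ]
postbase T [0.592  0.2162 0.016 ]
postbase S [0.5867 0.216  0.016 ]
top opener ring,riv,riv,head [ 0.5388 -0.2728  0.012 ]
top opener ring,riv,riv,head [ 0.4913 -0.2876  0.024 ]
top opener ring,riv,riv,head [ 0.4617 -0.2967  0.024 ]
top opener ring,riv,riv,head [ 0.4253 -0.3089  0.012 ]
sc opener ring,riv,riv,head [ 0.5368 -0.2748  0.012 ]
sc opener ring,riv,riv,head [ 0.4889 -0.2897  0.024 ]
sc opener ring,riv,riv,head [ 0.4593 -0.2988  0.024 ]
sc opener ring,riv,riv,head [ 0.4224 -0.3101  0.012 ]
scene handle [387 329  21  30 257] [397.4514 343.0778] [ 0.4692 -0.2982  0.022 ]
top handle [418 222  14  24 152] [423.8355 233.3092] [ 0.4758 -0.2886  0.022 ]
tools bg [ 0.6189 -0.1818  0.    ]
tools bg [ 0.5867 -0.2364  0.    ]
mw handle low [ 0.5714 -0.2412  0.05  ]
```

```bash
cat > plan.py <<'E'
import numpy as np
from scipy.spatial.transform import Rotation as Ro
from plant import get_state
def rows(wps,n):
    """wps list of (x,y,z,yaw_total_change) ; n rows per leg; prints moves"""
    s=get_state();p=np.array(s['tcp_pos']);R=Ro.from_euler('xyz',s['eef_rot'],degrees=True)
    out=[]
    for (x,y,z,yaw),k in zip(wps,n):
        for i in range(k):
            f=1/(k-i)
            sh=R.inv().apply((np.array([x,y,z])-p)*f)/.05
            sh=np.clip(np.round(sh,2),-1,1)
            cur=R.as_matrix()[:,0];cy=np.degrees(np.arctan2(cur[1],cur[0]))
            dd=(cy-yaw)%360
            if dd>180 : dd-=360
            tr=float(np.clip(np.round(dd*f/6,2),-1,1))
            out.append([0,sh.tolist(),tr]); p=p+R.apply(sh*.05); R=R*Ro.from_euler('z',tr*6,degrees=True)
        print('end',p.round(4),R.as_euler('xyz',degrees=True).round(1))
    for i in range(0,len(out),12): print(str(out[i:i+12]).replace(' ',''))
E
python3 - <<'E'
from plan import *
rows([(.36,.45,.3,-145),(.43,.12,.3,172),(.4755,-.293,.15,107.4)],[7,8,11])
E
```

```text
end [0.3598 0.4499 0.3001] [-1.799e+02 -1.000e-01 -1.450e+02]
end [0.4298 0.1202 0.3001] [-179.9   -0.   172. ]
end [ 0.4755 -0.2928  0.1501] [-1.800e+02  1.000e-01  1.074e+02]
[[0,[0.37,-0.55,-0.27],0.85],[0,[0.33,-0.58,-0.27],0.85],[0,[0.27,-0.6,-0.27],0.85],[0,[0.22,-0.63,-0.27],0.85],[0,[0.16,-0.64,-0.28],0.85],[0,[0.1,-0.66,-0.27],0.85],[0,[0.05,-0.66,-0.28],0.86],[0,[0.33,-0.78,0.0],0.9],[0,[0.25,-0.8,0.0],0.9],[0,[0.18,-0.82,0.0],0.89],[0,[0.1,-0.84,0.0],0.9],[0,[0.02,-0.84,0.0],0.89]]
[[0,[-0.06,-0.84,0.0],0.9],[0,[-0.13,-0.84,0.01],0.89],[0,[-0.21,-0.81,0.0],0.9],[0,[-0.19,-0.73,0.27],0.98],[0,[-0.26,-0.71,0.27],0.98],[0,[-0.33,-0.68,0.27],0.98],[0,[-0.4,-0.64,0.28],0.98],[0,[-0.46,-0.6,0.27],0.98],[0,[-0.52,-0.55,0.28],0.98],[0,[-0.58,-0.49,0.27],0.98],[0,[-0.62,-0.43,0.28],0.98],[0,[-0.66,-0.36,0.27],0.97]]
[[0,[-0.7,-0.29,0.28],0.98],[0,[-0.72,-0.21,0.27],0.97]]
```

Call:
{"fn": "apply_moves", "kwargs": {"plan": [[0,[0.37,-0.55,-0.27],0.85],[0,[0.33,-0.58,-0.27],0.85],[0,[0.27,-0.6,-0.27],0.85],[0,[0.22,-0.63,-0.27],0.85],[0,[0.16,-0.64,-0.28],0.85],[0,[0.1,-0.66,-0.27],0.85],[0,[0.05,-0.66,-0.28],0.85]], "squeeze": 50}}

```text
time_s: 0.98
tcp_pos: [0.3604, 0.449, 0.3008]
eef_rot: [-180.0, -0.0, -145.1]
contact_force: [-0.1, 0.5, -1.0]
gripper_width: 0.0878
```

As predicted; continuing.

Call:
{"fn": "apply_moves", "kwargs": {"plan": [[0,[0.33,-0.78,0.0],0.9],[0,[0.25,-0.8,0.0],0.9],[0,[0.18,-0.82,0.0],0.9],[0,[0.1,-0.84,0.0],0.9],[0,[0.02,-0.84,0.0],0.9],[0,[-0.06,-0.84,0.0],0.9],[0,[-0.13,-0.84,0.0],0.9],[0,[-0.21,-0.81,0.0],0.9]]}}

```text
time_s: 1.98
tcp_pos: [0.4298, 0.1191, 0.3006]
eef_rot: [180.0, -0.0, 171.7]
contact_force: [0.1, 0.0, -0.9]
gripper_width: 0.0878
```

Call:
{"fn": "apply_moves", "kwargs": {"plan": [[0,[-0.19,-0.73,0.27],0.98],[0,[-0.26,-0.71,0.27],0.98],[0,[-0.33,-0.68,0.27],0.98],[0,[-0.4,-0.64,0.28],0.98],[0,[-0.46,-0.6,0.27],0.98],[0,[-0.52,-0.55,0.28],0.98],[0,[-0.58,-0.49,0.27],0.98],[0,[-0.62,-0.43,0.28],0.98],[0,[-0.66,-0.36,0.27],0.97],[0,[-0.7,-0.29,0.28],0.98],[0,[-0.72,-0.21,0.27],0.97]]}}

```text
time_s: 3.35
tcp_pos: [0.4747, -0.2936, 0.1495]
eef_rot: [-180.0, -0.0, 107.1]
contact_force: [0.2, -0.7, -0.5]
gripper_width: 0.0874
```

```bash
python3 - <<'E'
from look import *
cap('scene','s1.png');cap('top','t1.png')
s=get_state();print(s['time_s'],s['tcp_pos'],s['eef_rot'],s['joints'])
from plan import *
rows([(.4755,-.293,.004,107.4)],[5])
E
```

```text
3.45 [ 0.47376083 -0.29461071  0.14781576] [-1.79808902e+02 -1.08516338e-01  1.06988341e+02] [-1.17699096e+01  1.23245676e+01 -1.87619064e+01 -3.71775338e-03
 -5.91332622e+01 -6.12396553e+01]
end [ 0.4753 -0.2928  0.0038] [-1.798e+02 -1.000e-01  1.074e+02]
[[0,[0.0,0.01,0.58],-0.01],[0,[0.0,0.01,0.57],-0.01],[0,[0.01,0.01,0.58],-0.02],[0,[0.0,0.01,0.57],-0.01],[0,[0.01,0.01,0.58],-0.02]]
```

View pics/s1.png

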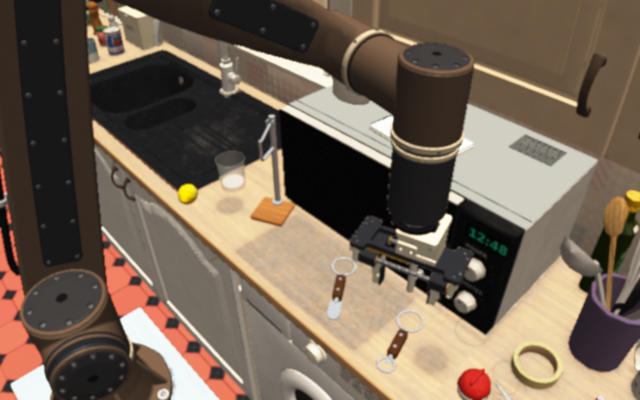

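View pics/t1.png

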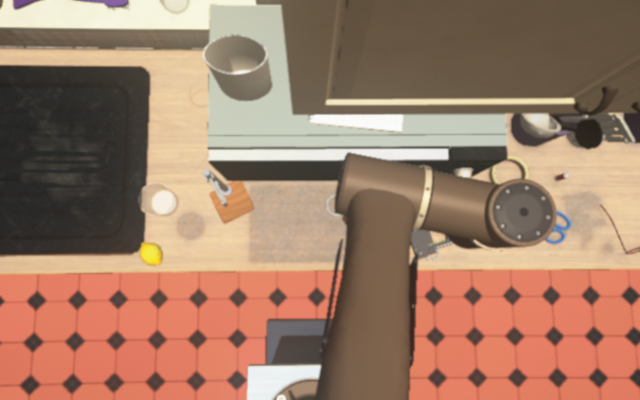

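Call:
{"fn": "apply_moves", "kwargs": {"plan": [[0,[0.0,0.01,0.5],-0.01],[0,[0.0,0.01,0.5],-0.01],[0,[0.01,0.01,0.5],-0.02],[0,[0.0,0.01,0.45],-0.01],[0,[0.0,0.0,0.0],0]]}}

```text
time_s: 4.08
tcp_pos: [0.4753, -0.2906, 0.0513]
eef_rot: [-179.8, -0.1, 107.6]
contact_force: [0.5, -0.2, 0.4]
gripper_width: 0.0876
```

```bash
python3 - <<'E'
from look import *
c=cap('scene','s2.png')
cv2.imwrite('pics/s2z.png',cv2.resize(c['frame'][230:390,310:510],None,fx=3.7,fy=3.7,interpolation=2))
s=get_state();print(s['time_s'],s['tcp_pos'],s['eef_rot'],s['contact_force'])
E
```

```text
4.125 [ 0.47624876 -0.29097439  0.05258853] [-1.79917703e+02 -3.86653372e-02  1.07647321e+02] [ 0.43353412 -0.23730099  0.13887686]
```

View pics/s2z.png

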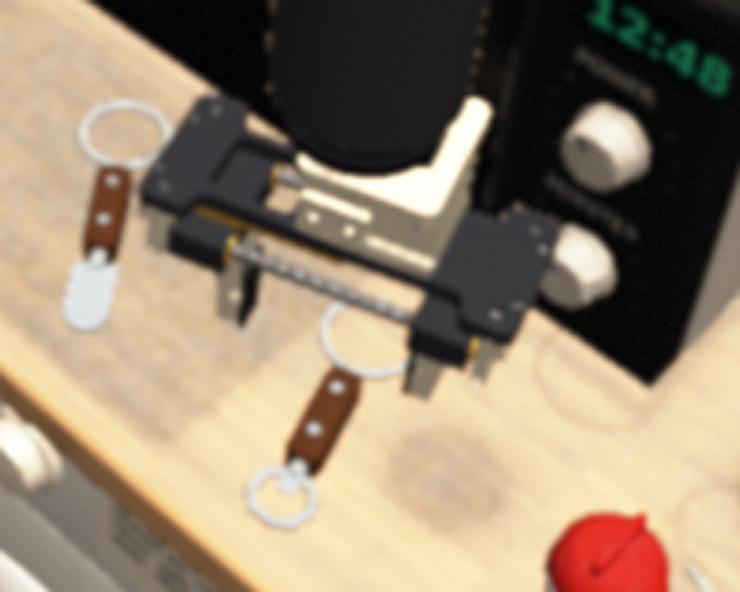

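View pics/s2.png

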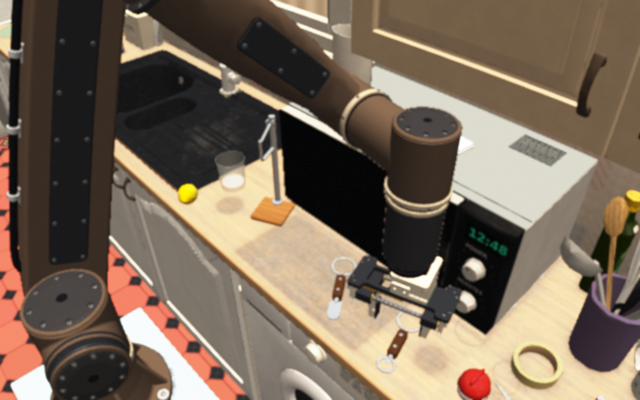

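Call:
{"fn": "apply_moves", "kwargs": {"plan": [[0,[0.0,0.0,0.3],0.04],[0,[0.02,0.0,0.3],0],[0,[0.02,0.0,0.2],0],[0,[0.0,0.0,0.14],0],[0,[0,0,0],0],[0,[0,0,0],0]]}}

```text
time_s: 4.88
tcp_pos: [0.4763, -0.2896, 0.006]
eef_rot: [180.0, 0.0, 107.4]
contact_force: [-0.1, -1.0, 0.2]
gripper_width: 0.0874
```

```bash
python3 - <<'E'
from look import *
c=cap('scene','s3.png')
cv2.imwrite('pics/s3z.png',cv2.resize(c['frame'][250:390,310:510],None,fx=4,fy=4,interpolation=2))
s=get_state();print(s['time_s'],s['tcp_pos'],s['eef_rot'],s['contact_force'])
E
```

```text
4.925 [ 0.47637734 -0.28955677  0.00612874] [1.79969113e+02 2.35611405e-02 1.07364421e+02] [-0.40909896  0.0888267   0.02490385]
```

View pics/s3z.png

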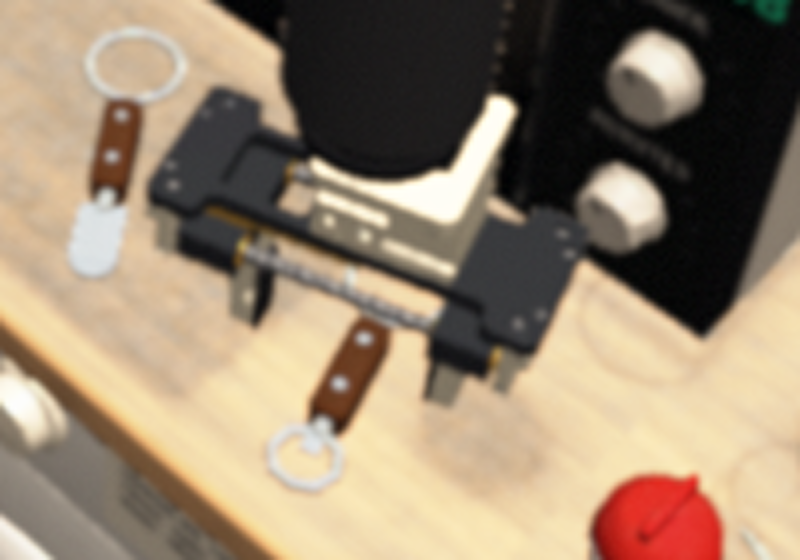

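Call:
{"fn": "apply_moves", "kwargs": {"plan": [[0,[-0.05,0.0,0.05],0],[255,[0,0,0],0],[255,[0,0,0],0],[255,[0,0,0],0],[255,[0,0,0],0],[255,[0,0,0],0],[255,[0,0,0],0],[255,[0,0,0],0]], "squeeze": 50}}

```text
time_s: 5.92
tcp_pos: [0.4768, -0.2918, 0.0033]
eef_rot: [180.0, 0.0, 107.4]
contact_force: [1.5, -0.4, -0.0]
gripper_width: 0.0233
```

Call:
{"fn": "apply_moves", "kwargs": {"plan": [[255,[0,0,0],0],[255,[0,0,0],0],[255,[0,0,-0.2],0],[255,[0,0,-0.4],0],[255,[0,0,-0.5],0],[255,[0,0,-0.5],0],[255,[0,0,-0.4],0],[255,[0,0,0],0],[255,[0,0,0],0]]}}

```text
time_s: 7.05
tcp_pos: [0.4764, -0.2916, 0.1031]
eef_rot: [180.0, -0.0, 107.3]
contact_force: [-0.4, -0.2, 0.5]
gripper_width: 0.0006
```

```bash
python3 - <<'E'
from look import *
c=cap('scene','s4.png')
cv2.imwrite('pics/s4z.png',cv2.resize(c['frame'][200:380,310:510],None,fx=3.3,fy=3.3,interpolation=2))
s=get_state();print(s['time_s'],s['tcp_pos'],s['eef_rot'],s['contact_force'],s['gripper_width'])
E
```

```text
7.1 [ 0.47629614 -0.29163455  0.10277887] [-1.79965428e+02 -3.25370493e-02  1.07352770e+02] [ 0.20488423  0.43163985 -0.35671558] 0.00021211606208775804
```

View pics/s4z.png

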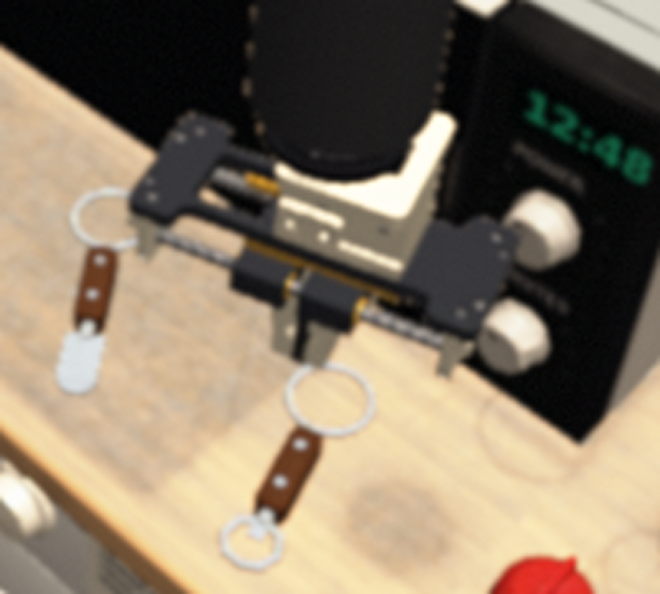

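```bash
python3 - <<'E'
from look import *
from geo import *
np.set_printoptions(precision=4,suppress=True)
d=pickle.load(open('c0.pkl','rb'));S=d['scene']
s=get_state();p=np.array(s['tcp_pos'])
print('tcp px in z-crop',(proj(S,p)-[310,200])*3.3)
f=lambda u,v:np.array((u/3.3+310-.4,v/3.3+200-.4))
for q,z in [((331,399),.012),((300,443),.024),((280,482),.024),((252,541),.012)]: print(onz(S,f(*q),z))
c=cv2.imread('pics/s3.png')
print('s3 crop px of tcp', (proj(S,[.4764,-.2896,.006])-[310,250])*4)
cv2.imwrite('pics/s4.png',cv2.imread('pics/s4.png'))
E
```

```text
tcp px in z-crop [300.8734 373.2695]
[ 0.5372 -0.2753  0.012 ]
[ 0.4894 -0.2887  0.024 ]
[ 0.4591 -0.2989  0.024 ]
[ 0.4231 -0.3098  0.012 ]
s3 crop px of tcp [343.163  373.0098]
```

Call:
{"fn": "apply_moves", "kwargs": {"plan": [[0,[0,0,0],0],[0,[0,0,0],0],[0,[0,0,0],0],[0,[0,0,0],0],[0,[0,0,0.5],0],[0,[0,0,0.5],0],[0,[0,0,0.4],0],[0,[0,0,0.3],0],[0,[0,0,0.25],0],[0,[0,0,0.05],0],[0,[0,0,0],0]], "squeeze": 50}}

```text
time_s: 8.48
tcp_pos: [0.4771, -0.2919, 0.0035]
eef_rot: [180.0, 0.0, 107.4]
contact_force: [-0.1, -0.1, -0.4]
gripper_width: 0.0877
```

Call:
{"fn": "apply_moves", "kwargs": {"plan": [[255,[0,0,0],0],[255,[0,0,0],0],[255,[0,0,0],0],[255,[0,0,0],0],[255,[0,0,0],0],[255,[0,0,0],0],[255,[0,0,0],0],[255,[0,0,0],0],[255,[0,0,0],0],[255,[0,0,0],0],[255,[0,0,0],0],[255,[0,0,0],0]]}}

```text
time_s: 9.98
tcp_pos: [0.4768, -0.2918, 0.0033]
eef_rot: [-180.0, -0.0, 107.4]
contact_force: [0.4, -0.4, -0.7]
gripper_width: 0.0003
```

```bash
python3 - <<'E'
from look import *
c=cap('scene','s5.png')
cv2.imwrite('pics/s5z.png',cv2.resize(c['frame'][250:390,310:510],None,fx=4,fy=4,interpolation=2))
s=get_state();print(s['time_s'],s['tcp_pos'],s['eef_rot'],s['contact_force'],s['gripper_width'])
E
```

```text
10.025 [ 0.47678477 -0.29181515  0.00326665] [1.79999283e+02 7.98284920e-04 1.07359538e+02] [-0.30653569  0.78021117 -1.51513403] 0.00045155936058239606
```

View pics/s5z.png

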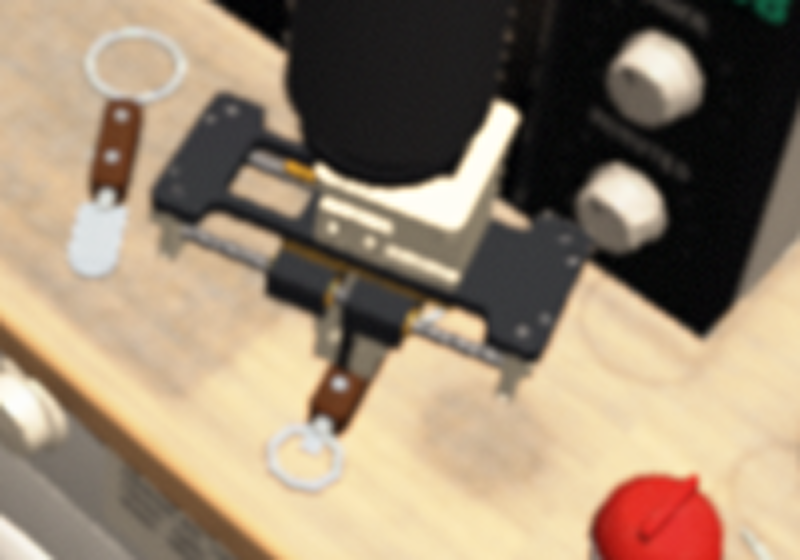

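Call:
{"fn": "apply_moves", "kwargs": {"plan": [[255,[0,0,-0.5],0],[255,[0,0,-0.3],0],[255,[0.5,0,0],0],[255,[0.5,0,0],0],[255,[0,0,0.3],0],[255,[0,0,0.3],0],[255,[0,0,0.16],0],[255,[0,0,0],0]]}}

```text
time_s: 11.02
tcp_pos: [0.4612, -0.2444, 0.0041]
eef_rot: [-179.9, -0.0, 107.3]
contact_force: [-0.1, 0.1, -0.7]
gripper_width: 0.0005
```

```bash
python3 - <<'E'
from look import *
from geo import *
c=cap('scene','s6.png')
s=get_state();print(s['time_s'],s['tcp_pos'],s['eef_rot'],s['contact_force'],s['gripper_width'])
im=cv2.resize(c['frame'][270:380,320:440],None,fx=6,fy=6,interpolation=2)
p=(proj(c,s['tcp_pos'])-[320,270]+.5)*6; print(p)
cv2.circle(im,tuple(int(v) for v in p),3,(0,0,255),-1)
cv2.imwrite('pics/s6z.png',im)
E
```

```text
11.075 [ 0.4616468  -0.24443063  0.00470451] [-1.79931591e+02 -2.31457048e-02  1.07337191e+02] [-0.64671585 -0.63315505  0.19185104] 0.0007256112551073756
[327.82496111 391.16854823]
```

View pics/s6z.png

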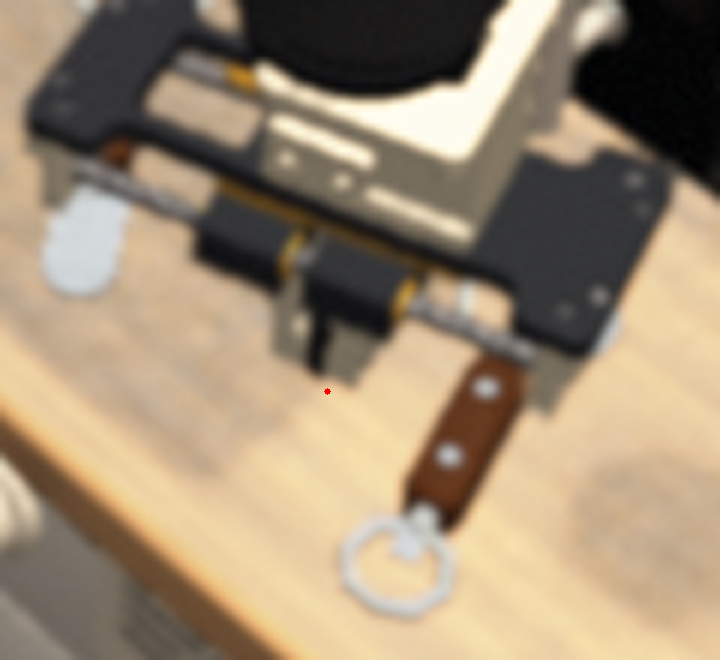

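Call:
{"fn": "apply_moves", "kwargs": {"plan": [[255,[0,0,0.1],0],[255,[0,0,0.1],0],[255,[0,0,0],0]]}}

```text
time_s: 11.45
tcp_pos: [0.4616, -0.244, -0.0051]
eef_rot: [-180.0, -0.0, 107.4]
contact_force: [-0.8, 0.3, 0.5]
gripper_width: 0.0006
```

Call:
{"fn": "apply_moves", "kwargs": {"plan": [[255,[0,0,0.1],0],[255,[0,0,0.06],0],[255,[0,0,0],0]]}}

```text
time_s: 11.82
tcp_pos: [0.4617, -0.244, -0.013]
eef_rot: [-180.0, -0.0, 107.4]
contact_force: [0.3, -0.5, 0.1]
gripper_width: 0.0005
```

Call:
{"fn": "apply_moves", "kwargs": {"plan": [[255,[0,0,0.06],0],[255,[0,0,0],0],[255,[0,0,0],0]]}}

```text
time_s: 12.2
tcp_pos: [0.4619, -0.2441, -0.0157]
eef_rot: [180.0, 0.0, 107.4]
contact_force: [-0.2, 0.3, 0.1]
gripper_width: 0.0002
```

Call:
{"fn": "apply_moves", "kwargs": {"plan": [[255,[0,0,0.06],0],[255,[0,0,0],0],[255,[0,0,0],0]]}}

```text
time_s: 12.58
tcp_pos: [0.4618, -0.2441, -0.0188]
eef_rot: [-180.0, -0.0, 107.4]
contact_force: [-1.0, 1.1, -0.7]
gripper_width: 0.0005
```

```bash
python3 - <<'E'
from look import *
from geo import *
c=cap('scene','s7.png')
s=get_state();print(s['time_s'],s['tcp_pos'],s['eef_rot'],s['contact_force'],s['gripper_width'])
im=cv2.resize(c['frame'][270:380,320:440],None,fx=6,fy=6,interpolation=2)
p=(proj(c,s['tcp_pos'])-[320,270]+.5)*6; print(p)
cv2.imwrite('pics/s7z.png',im)
E
```

```text
12.625 [ 0.46189522 -0.2440911  -0.01869811] [1.79998297e+02 1.49860005e-03 1.07360316e+02] [ 0.55365754 -0.11817845  0.06020433] 0.0003311463542499222
[323.39854251 431.47877523]
```

View pics/s7z.png

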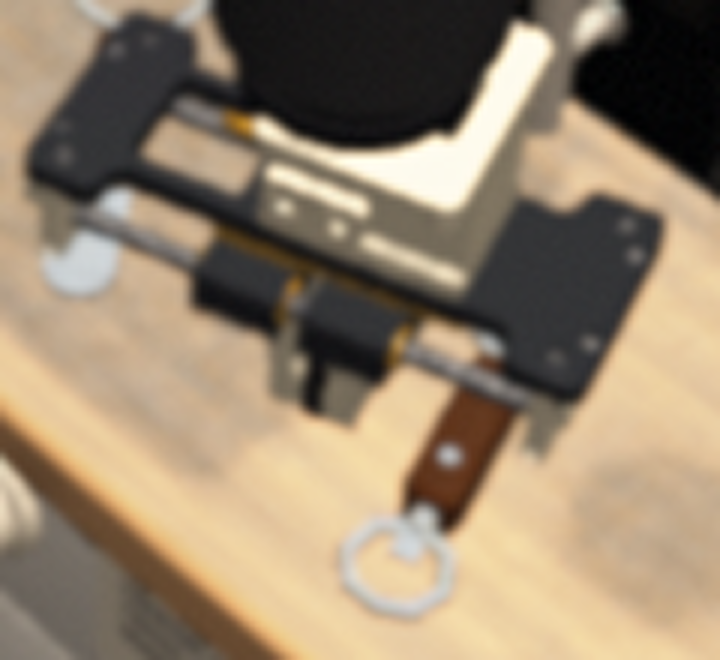

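```bash
python3 - <<'E'
from geo import *
np.set_printoptions(precision=4,suppress=True)
S=pickle.load(open('c0.pkl','rb'))['scene']
for tcp,uv in (([.4618,-.2442,-.0188],(308,405)),([.4615,-.2444,.0045],(312,371))):
    o,v=ray(S,(uv[0]/6+320-.5,uv[1]/6+270-.5))
    a=np.radians(107.4);ty=np.array([np.sin(a),-np.cos(a),0]);tx=np.array([np.cos(a),np.sin(a),0])
    for z in (-.02,-.01,0,.005,.01,.015,.02,.025,.03,.04):
        q=o+v*(z-o[2])/v[2]; e=q-np.array(tcp); print(z,'tx %.4f ty %.4f dz %.4f'%(e@tx,e@ty,e[2]))
E
```

```text
-0.02 tx 0.0099 ty 0.0086 dz -0.0012
-0.01 tx 0.0072 ty 0.0016 dz 0.0088
0 tx 0.0045 ty -0.0053 dz 0.0188
0.005 tx 0.0032 ty -0.0088 dz 0.0238
0.01 tx 0.0019 ty -0.0123 dz 0.0288
0.015 tx 0.0006 ty -0.0158 dz 0.0338
0.02 tx -0.0008 ty -0.0193 dz 0.0388
0.025 tx -0.0021 ty -0.0228 dz 0.0438
0.03 tx -0.0034 ty -0.0263 dz 0.0488
0.04 tx -0.0061 ty -0.0333 dz 0.0588
-0.02 tx 0.0150 ty 0.0229 dz -0.0245
-0.01 tx 0.0122 ty 0.0157 dz -0.0145
0 tx 0.0095 ty 0.0086 dz -0.0045
0.005 tx 0.0082 ty 0.0050 dz 0.0005
0.01 tx 0.0068 ty 0.0015 dz 0.0055
0.015 tx 0.0055 ty -0.0021 dz 0.0105
0.02 tx 0.0041 ty -0.0057 dz 0.0155
0.025 tx 0.0027 ty -0.0093 dz 0.0205
0.03 tx 0.0014 ty -0.0128 dz 0.0255
0.04 tx -0.0013 ty -0.0200 dz 0.0355
```

Call:
{"fn": "apply_moves", "kwargs": {"plan": [[255,[0,0,0.05],0],[255,[0,0,0],0],[255,[0,0,0],0]]}}

```text
time_s: 13.0
tcp_pos: [0.4621, -0.2441, -0.021]
eef_rot: [180.0, 0.0, 107.4]
contact_force: [-1.1, 0.6, 4.1]
gripper_width: 0.0004
```

Call:
{"fn": "apply_moves", "kwargs": {"plan": [[255,[0,0,0.05],0],[255,[0,0,0],0],[255,[0,0,0],0]]}}

```text
time_s: 13.38
tcp_pos: [0.4622, -0.2441, -0.0212]
eef_rot: [179.9, 0.1, 107.4]
contact_force: [-8.6, 6.2, 35.1]
gripper_width: 0.0005
```

Call:
{"fn": "apply_moves", "kwargs": {"plan": [[255,[0,0,-0.5],0],[0,[0,0,-0.5],0],[0,[-0.5,0,0],0],[0,[-0.5,0,0],0],[0,[0,0,0],0],[0,[0,0,0],0],[0,[0,0,0],0],[0,[0,0,0],0]]}}

```text
time_s: 14.38
tcp_pos: [0.4767, -0.2913, 0.0263]
eef_rot: [-180.0, -0.0, 107.4]
contact_force: [-0.4, -0.3, -0.7]
gripper_width: 0.0647
```

```bash
python3 - <<'E'
from look import *
from plan import *
s=get_state();print(s['time_s'],s['tcp_pos'],s['eef_rot'],s['contact_force'],s['gripper_width'])
rows([(.4755,-.293,-.018,107.4)],[4])
E
```

```text
14.375 [ 0.47669417 -0.29134684  0.02629475] [-1.79997081e+02 -3.62494292e-03  1.07396296e+02] [-0.39982386 -0.32848231 -0.72448634] 0.06473217562271845
end [ 0.4756 -0.2927 -0.0182] [-180.    -0.   107.4]
[[0,[-0.01,-0.01,0.22],-0.0],[0,[-0.0,-0.01,0.22],-0.0],[0,[-0.01,-0.01,0.22],-0.0],[0,[-0.0,-0.0,0.23],-0.0]]
```

Call:
{"fn": "apply_moves", "kwargs": {"plan": [[0,[0,0,0.25],0],[0,[-0.02,0,0.25],0],[0,[0,0,0.2],0],[0,[0,0,0.16],0],[255,[0,0,0],0],[255,[0,0,0],0],[255,[0,0,0],0],[255,[0,0,0],0],[255,[0,0,0],0],[255,[0,0,0],0],[255,[0,0,0],0],[255,[0,0,0],0]], "squeeze": 50}}

```text
time_s: 15.88
tcp_pos: [0.4771, -0.2928, -0.0167]
eef_rot: [180.0, 0.0, 107.4]
contact_force: [-0.4, -0.1, 0.7]
gripper_width: 0.0217
```

Call:
{"fn": "apply_moves", "kwargs": {"plan": [[255,[0,0,0],0],[255,[0,0,0],0],[255,[0,0,0],0]]}}

```text
time_s: 16.25
tcp_pos: [0.4771, -0.2928, -0.0167]
eef_rot: [180.0, 0.0, 107.4]
contact_force: [-0.0, 0.4, 0.2]
gripper_width: 0.0217
```

Gripped at 21.7 mm. Lift and check.

Call:
{"fn": "apply_moves", "kwargs": {"plan": [[255,[0,0,-0.3],0],[255,[0,0,-0.8],0],[255,[0,0,-1.0],0],[255,[0,0,-0.9],0],[255,[0,0,0],0],[255,[0,0,0],0]]}}

```text
time_s: 17.0
tcp_pos: [0.4766, -0.2925, 0.1335]
eef_rot: [180.0, -0.0, 107.3]
contact_force: [-0.3, -0.8, -2.3]
gripper_width: 0.0215
```

```bash
python3 - <<'E'
from look import *
from geo import *
np.set_printoptions(precision=4,suppress=True)
c=cap('scene','s8.png')
s=get_state();print(s['time_s'],s['tcp_pos'],s['eef_rot'],s['contact_force'],s['gripper_width'])
im=cv2.resize(c['frame'][180:330,330:490],None,fx=5,fy=5,interpolation=2)
cv2.imwrite('pics/s8z.png',im)
E
```

```text
17.05 [ 0.4763 -0.2924  0.1327] [-179.9516   -0.0559  107.3433] [-0.0049  0.7989 -0.5013] 0.021485916116726147
```

View pics/s8z.png

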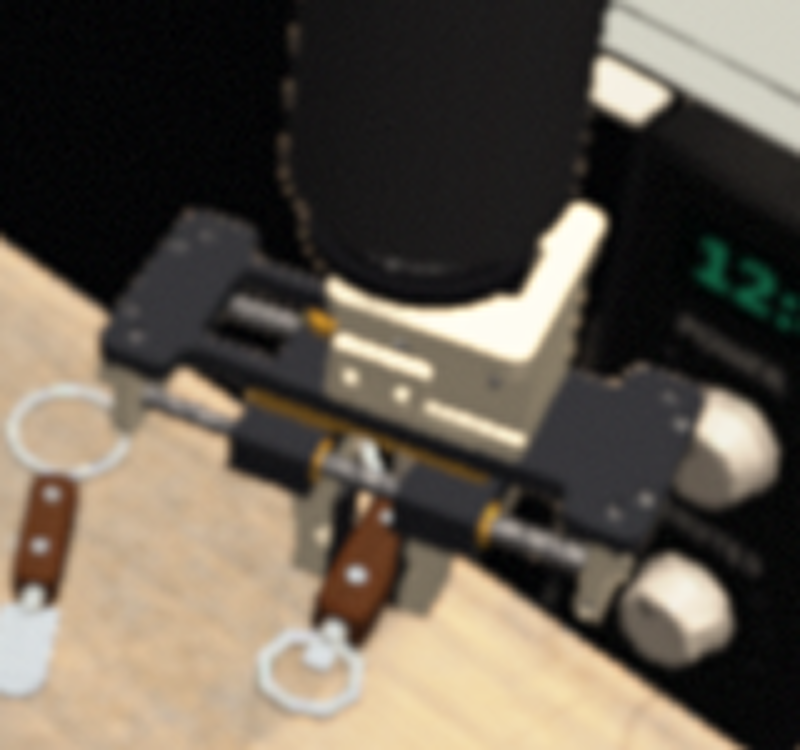

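```bash
python3 - <<'E'
from geo import *
np.set_printoptions(precision=4,suppress=True)
S=pickle.load(open('c0.pkl','rb'))['scene']
f=lambda u,v:np.array((u/5+330-.4,v/5+180-.4))
print('head',onz(S,f(310,672),.162),'rivets',onz(S,f(357,575),.174),onz(S,f(386,516),.174))
E
```

```text
head [ 0.4219 -0.3085  0.162 ] rivets [ 0.4587 -0.2973  0.174 ] [ 0.4877 -0.2865  0.174 ]
```

```bash
python3 - <<'E'
from plan import *
rows([(.43,-.29,.30,107.4),(.43,.12,.30,118.3),(.4659,.1506,.265,118.3)],[5,14,4])
E
```

```text
end [ 0.4301 -0.2902  0.3002] [-1.800e+02 -1.000e-01  1.074e+02]
end [0.4301 0.12   0.3   ] [-1.800e+02 -1.000e-01  1.183e+02]
end [0.4658 0.1506 0.265 ] [-1.800e+02 -1.000e-01  1.183e+02]
[[0,[0.06,-0.17,-0.67],-0.0],[0,[0.07,-0.18,-0.67],-0.0],[0,[0.06,-0.17,-0.67],-0.0],[0,[0.07,-0.18,-0.67],-0.0],[0,[0.06,-0.17,-0.67],-0.01],[0,[0.56,0.18,0.0],-0.13],[0,[0.56,0.18,0.0],-0.13],[0,[0.55,0.19,0.0],-0.13],[0,[0.55,0.2,0.0],-0.13],[0,[0.55,0.2,0.0],-0.13],[0,[0.55,0.21,0.0],-0.13],[0,[0.54,0.22,0.0],-0.13]]
[[0,[0.54,0.23,0.0],-0.13],[0,[0.54,0.24,0.0],-0.13],[0,[0.53,0.24,0.0],-0.13],[0,[0.53,0.25,0.0],-0.13],[0,[0.53,0.26,0.0],-0.13],[0,[0.52,0.26,0.01],-0.13],[0,[0.52,0.27,0.0],-0.13],[0,[0.05,0.23,0.18],0.0],[0,[0.05,0.23,0.17],0.0],[0,[0.05,0.23,0.18],0.0],[0,[0.05,0.23,0.17],0.0]]
```

Call:
{"fn": "apply_moves", "kwargs": {"plan": [[255,[0.06,-0.17,-0.67],0],[255,[0.07,-0.18,-0.67],0],[255,[0.06,-0.17,-0.67],0],[255,[0.07,-0.18,-0.67],0],[255,[0.06,-0.17,-0.67],0],[255,[0.56,0.18,0.0],-0.13],[255,[0.56,0.18,0.0],-0.13],[255,[0.55,0.19,0.0],-0.13],[255,[0.55,0.2,0.0],-0.13],[255,[0.55,0.2,0.0],-0.13],[255,[0.55,0.21,0.0],-0.13],[255,[0.54,0.22,0.0],-0.13]]}}

```text
time_s: 18.55
tcp_pos: [0.43, -0.0845, 0.2994]
eef_rot: [-179.8, -0.0, 112.8]
contact_force: [0.9, -0.1, -0.4]
gripper_width: 0.0214
```

Call:
{"fn": "apply_moves", "kwargs": {"plan": [[255,[0.54,0.23,0.0],-0.13],[255,[0.54,0.24,0.0],-0.13],[255,[0.53,0.24,0.0],-0.13],[255,[0.53,0.25,0.0],-0.13],[255,[0.53,0.26,0.0],-0.13],[255,[0.52,0.26,0.0],-0.13],[255,[0.52,0.27,0.0],-0.13],[255,[0,0,0],0],[255,[0,0,0],0]]}}

```text
time_s: 19.68
tcp_pos: [0.4306, 0.1194, 0.2998]
eef_rot: [-179.9, 0.0, 118.3]
contact_force: [0.2, 0.2, -1.3]
gripper_width: 0.0218
```

```bash
python3 - <<'E'
from look import *
from plan import *
import pickle
c=cap('scene','s9.png');t=cap('top','t9.png')
s=get_state();print(s['time_s'],s['tcp_pos'],s['eef_rot'],s['contact_force'],s['gripper_width'])
rows([(.4659,.1506,.265,118.3)],[4])
E
```

```text
19.775 [0.43084721 0.11905416 0.30030214] [-1.79935302e+02  1.49798205e-02  1.18245039e+02] [-0.33810706 -0.01835047 -1.42834041] 0.022033675953254506
end [0.4661 0.1505 0.2652] [-179.9    0.   118.3]
[[0,[0.06,0.23,0.18],-0.0],[0,[0.05,0.23,0.17],-0.0],[0,[0.06,0.23,0.18],-0.0],[0,[0.05,0.23,0.17],-0.01]]
```

View pics/s9.png

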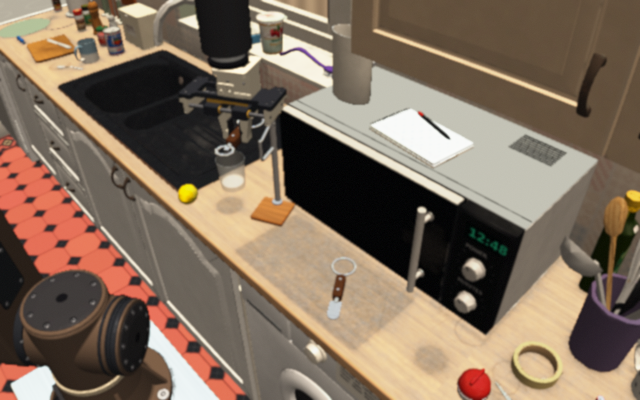

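View pics/t9.png

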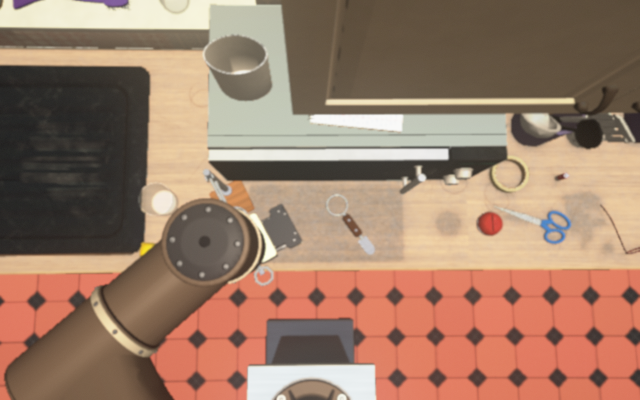

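Call:
{"fn": "apply_moves", "kwargs": {"plan": [[255,[0.06,0.23,0.18],0],[255,[0.05,0.23,0.17],0],[255,[0.06,0.23,0.18],0],[255,[0.05,0.23,0.17],0],[255,[0,0,0],0],[255,[0,0,0],0]]}}

```text
time_s: 20.52
tcp_pos: [0.4664, 0.1511, 0.2658]
eef_rot: [-180.0, 0.0, 118.3]
contact_force: [0.0, 0.3, -1.4]
gripper_width: 0.0217
```

```bash
cat > chk.py <<'E'
import sys
from look import *
from geo import *
np.set_printoptions(precision=4,suppress=True)
k=sys.argv[1]
c=cap('scene','s%s.png'%k);t=cap('top','t%s.png'%k)
s=get_state();print(s['time_s'],s['tcp_pos'],s['eef_rot'],s['contact_force'],s['gripper_width'])
cv2.imwrite('pics/s%sz.png'%k,cv2.resize(c['frame'][80:220,200:320],None,fx=4.2,fy=4.2,interpolation=2))
cv2.imwrite('pics/t%sz.png'%k,cv2.resize(t['frame'][140:280,180:320],None,fx=4.2,fy=4.2,interpolation=2))
E
python3 chk.py 10
```

```text
20.625 [0.4663 0.1511 0.2662] [179.9583  -0.0042 118.2812] [ 0.5168  0.398  -1.1707] 0.021756529544974746
```

View pics/s10z.png

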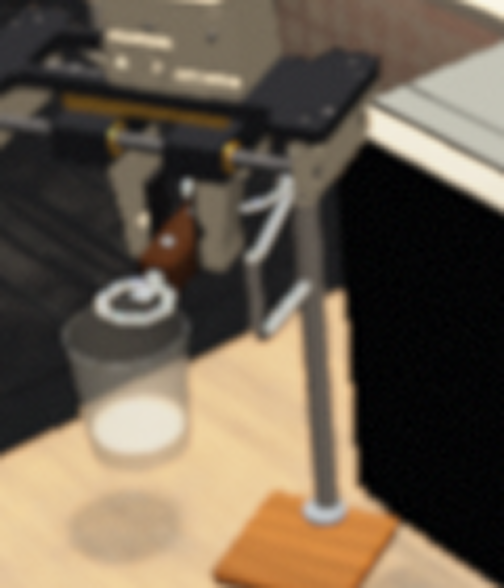

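View pics/t10z.png

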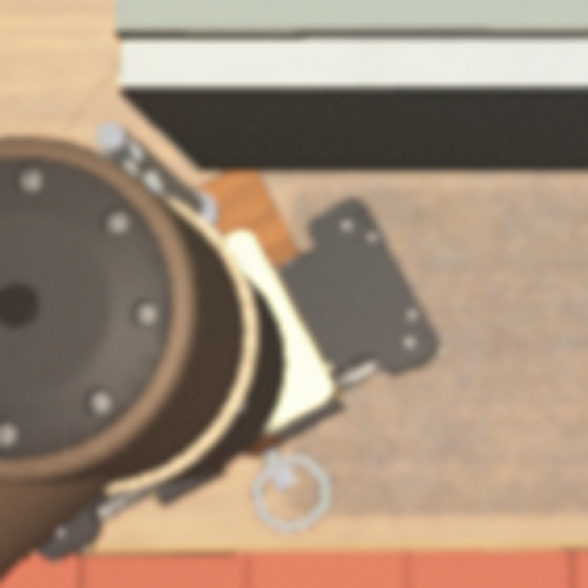

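```bash
python3 - <<'E'
from geo import *
np.set_printoptions(precision=4,suppress=True)
d=pickle.load(open('c0.pkl','rb'));S,T=d['scene'],d['top']
h1=np.array((137/4.2+200-.4,301/4.2+80-.4));h2=np.array((291/4.2+180-.4,492/4.2+140-.4))
z=.2662+.0287
print('S',onz(S,h1,z),'T',onz(T,h2,z),'tri',tri(T,h2,S,h1))
a=np.radians(28.3);u=np.array([np.cos(a),np.sin(a),0])
tcp=np.array([.4663,.1511,z]);print('expected head',tcp+u*(.0638-.119),'ring',tcp+u*.0638)
n=(.561-.034*np.cos(a),.2012-.034*np.sin(a),.244)
q=lambda c,X:proj(c,X)
print('nose S crop',(q(S,n)-[200,80]+.4)*4.2)
ring=tcp+u*.0638
v=np.array([-u[1],u[0],0])
for th in range(0,360,45): print(th,(q(S,ring+.0265*(np.cos(np.radians(th))*u+np.sin(np.radians(th))*v))-[200,80]+.4)*4.2)
E
```

```text
S [0.4161 0.1249 0.2949] T [0.4177 0.1263 0.2949] tri (array([0.4174, 0.1267, 0.2935]), np.float64(0.0005260826884601054))
expected head [0.4177 0.1249 0.2949] ring [0.5225 0.1813 0.2949]
nose S crop [255.7028 254.9237]
0 [259.9746 157.3866]
45 [222.0052 159.1669]
90 [193.9629 173.8354]
135 [192.2445 193.2434]
180 [218.7915 205.9744]
225 [258.0845 204.1095]
270 [286.144  188.8027]
315 [286.5393 169.4793]
```

Call:
{"fn": "apply_moves", "kwargs": {"plan": [[255,[0,0,0.3],0],[255,[0,0,0.3],0],[255,[0,0,0.2],0],[255,[0,0,0.2],0],[255,[0,0,0],0]]}}

```text
time_s: 21.25
tcp_pos: [0.466, 0.1509, 0.2149]
eef_rot: [-179.9, 0.0, 118.3]
contact_force: [-0.3, -0.3, -0.1]
gripper_width: 0.0216
```

```bash
python3 chk.py 11
```

```text
21.35 [0.4665 0.1512 0.2159] [179.9974   0.0125 118.285 ] [-0.3495 -0.8083 -0.6355] 0.021698277455479285
```

View pics/s11z.png

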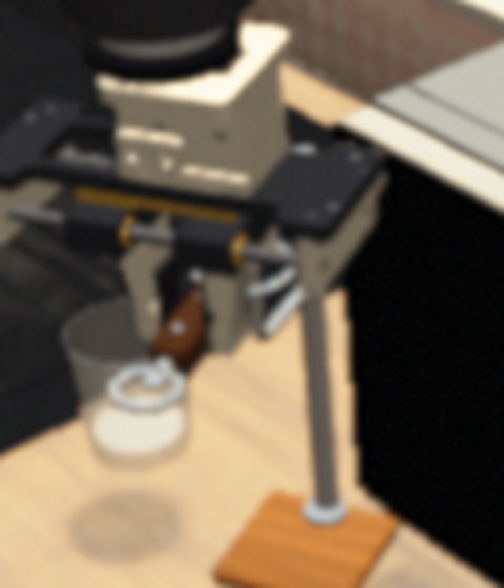

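Call:
{"fn": "apply_moves", "kwargs": {"plan": [[255,[0,0,0.1],0],[255,[0,0,0.1],0],[255,[0,0,0.1],0],[255,[0,0,0.1],0],[255,[0,0,0.1],0],[255,[0,0,0],0]]}}

```text
time_s: 22.1
tcp_pos: [0.466, 0.151, 0.1902]
eef_rot: [-179.9, 0.0, 118.3]
contact_force: [-0.1, 0.1, -1.1]
gripper_width: 0.0218
```

Call:
{"fn": "apply_moves", "kwargs": {"plan": [[255,[0,0,0.1],0],[255,[0,0,0.1],0],[255,[0,0,0.1],0],[255,[0,0,0.1],0],[255,[0,0,0.08],0],[255,[0,0,0],0]]}}

```text
time_s: 22.85
tcp_pos: [0.4662, 0.1511, 0.1664]
eef_rot: [-180.0, 0.0, 118.3]
contact_force: [0.1, 0.4, -1.4]
gripper_width: 0.0217
```

```bash
python3 chk.py 12
```

```text
22.95 [0.4664 0.1512 0.1668] [179.9962   0.0047 118.2846] [-0.1235 -0.1116 -0.2164] 0.021549475023920284
```

View pics/s12z.png

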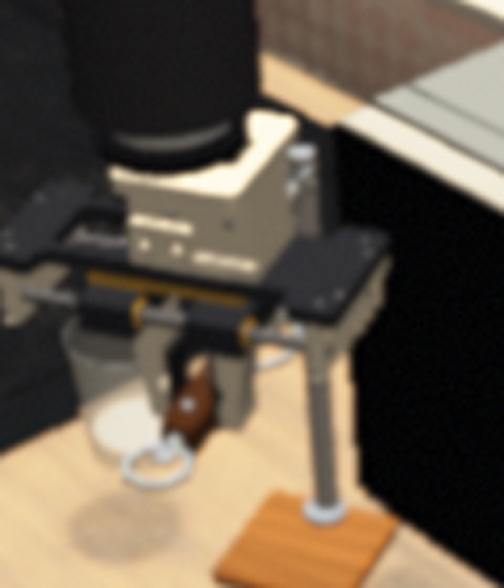

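View pics/t12z.png

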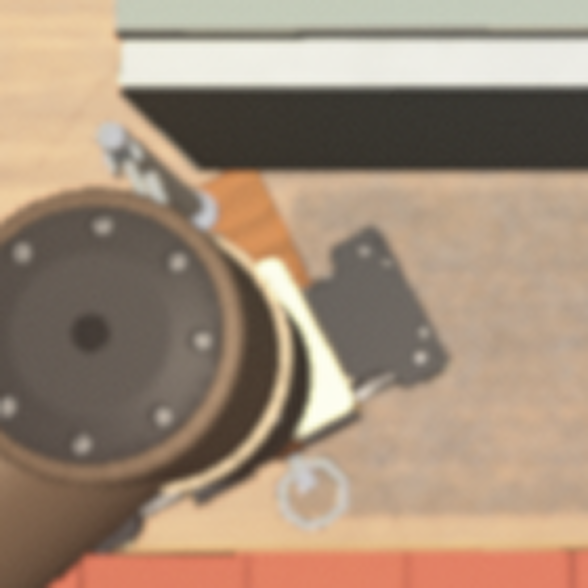

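```bash
python3 - <<'E'
from geo import *
np.set_printoptions(precision=4,suppress=True)
d=pickle.load(open('c0.pkl','rb'));S,T=d['scene'],d['top']
h1=np.array((158/4.2+200-.4,466/4.2+80-.4));h2=np.array((314/4.2+180-.4,492/4.2+140-.4))
print('tri',tri(T,h2,S,h1), onz(S,h1,.1955),onz(T,h2,.1955))
im=cv2.imread('pics/s12.png')
cv2.imwrite('pics/s12y.png',cv2.resize(im[110:200,240:310],None,fx=8,fy=6.5,interpolation=2))
E
```

```text
tri (array([0.4175, 0.1266, 0.1926]), np.float64(0.0017501213487199512)) [0.4148 0.1238 0.1955] [0.4182 0.1258 0.1955]
```

View pics/s12y.png

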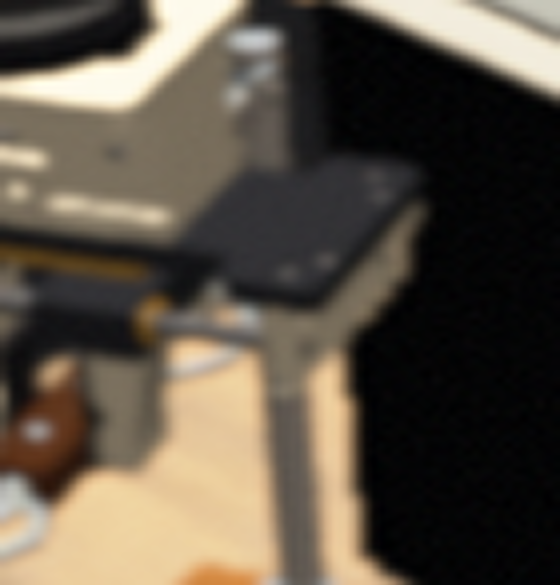

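Call:
{"fn": "apply_moves", "kwargs": {"plan": [[255,[0,0,0.06],0],[255,[0,0,0.02],0],[255,[0,0,0],0],[255,[0,0,0],0]]}}

```text
time_s: 23.45
tcp_pos: [0.4664, 0.1512, 0.1628]
eef_rot: [180.0, -0.0, 118.3]
contact_force: [-0.6, 0.4, -0.9]
gripper_width: 0.0214
```

Call:
{"fn": "apply_moves", "kwargs": {"plan": [[0,[0,0,0],0],[0,[0,0,0],0],[0,[0,0,0],0],[0,[0,0,0],0],[0,[0,0,0],0],[0,[0,0,0],0],[0,[0,0,0],0],[0,[0,0,0],0]]}}

```text
time_s: 24.45
tcp_pos: [0.4664, 0.1512, 0.1628]
eef_rot: [180.0, 0.0, 118.3]
contact_force: [-0.1, -0.2, -0.2]
gripper_width: 0.0872
```

```bash
python3 chk.py 13
```

```text
24.55 [0.4663 0.1512 0.1627] [-179.998     0.0017  118.2822] [0.4148 0.1916 0.0894] 0.08725430450529871
```

View pics/s13z.png

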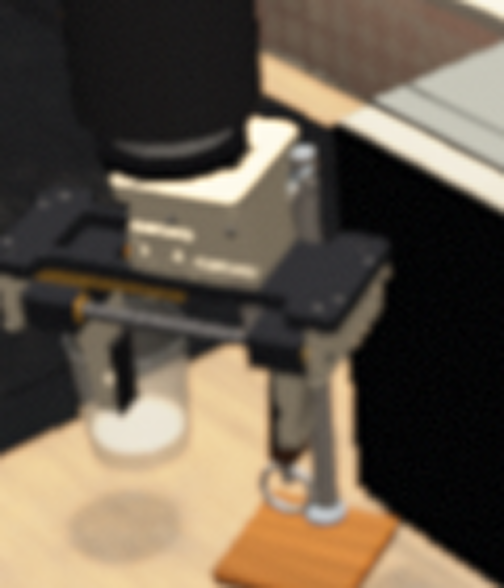

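Opener hangs beside the post (head seen at about (280,485) in the crop). Retreat back along −tool y, then up.

Call:
{"fn": "apply_moves", "kwargs": {"plan": [[0,[0,-0.3,-0.3],0],[0,[0,-0.3,-0.5],0],[0,[0,-0.2,-0.8],0],[0,[0,0,-0.8],0],[0,[0.6,0,-0.5],0],[0,[0.8,-0.1,0],0],[0,[0,0,0],0]]}}

```text
time_s: 25.42
tcp_pos: [0.3926, 0.193, 0.3082]
eef_rot: [179.9, -0.0, 118.4]
contact_force: [0.9, -0.3, 0.1]
gripper_width: 0.0874
```

```bash
python3 chk.py 14
```

```text
25.525 [0.3934 0.1917 0.3078] [179.9969   0.0041 118.3659] [-0.0075 -0.615  -0.6144] 0.08759089490863993
```

View pics/s14z.png

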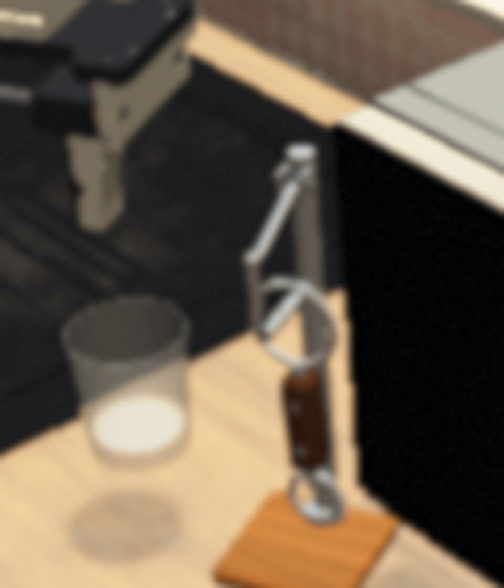

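View pics/t14z.png

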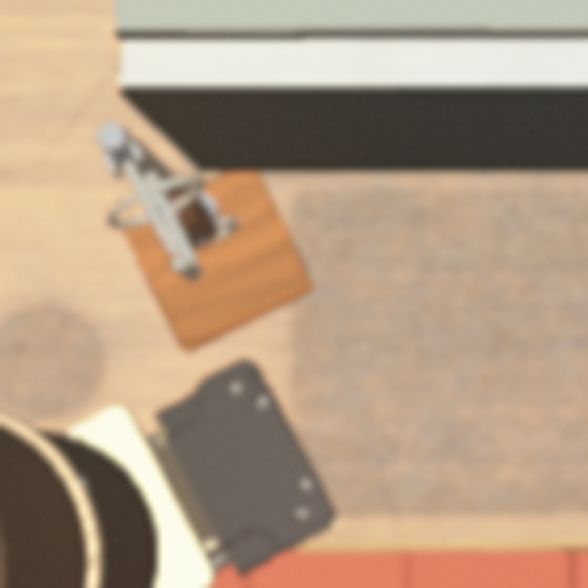

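Call:
{"fn": "apply_moves", "kwargs": {"plan": [[0,[0,0,0],0],[0,[0,0,0],0],[0,[0,0,0],0],[0,[0,0,0],0],[0,[0,0,0],0],[0,[0,0,0],0],[0,[0,0,0],0],[0,[0,0,0],0],[0,[0,0,0],0],[0,[0,0,0],0],[0,[0,0,0],0],[0,[0,0,0],0]]}}

```text
time_s: 27.02
tcp_pos: [0.3935, 0.1915, 0.3077]
eef_rot: [-180.0, 0.0, 118.3]
contact_force: [-0.2, -0.4, -0.3]
gripper_width: 0.0877
```

Call:
{"fn": "apply_moves", "kwargs": {"plan": [[0,[0,0,0],0],[0,[0,0,0],0],[0,[0,0,0],0],[0,[0,0,0],0],[0,[0,0,0],0],[0,[0,0,0],0],[0,[0,0,0],0],[0,[0,0,0],0]]}}

```text
time_s: 28.02
tcp_pos: [0.3936, 0.1915, 0.3078]
eef_rot: [180.0, -0.0, 118.3]
contact_force: [-0.4, -0.1, -0.1]
gripper_width: 0.0876
```

```bash
python3 chk.py 15
```

```text
28.125 [0.3935 0.1915 0.3078] [-179.9995   -0.0011  118.2792] [-0.5192  0.2474 -0.3766] 0.08796499285347373
```

View pics/s15z.png

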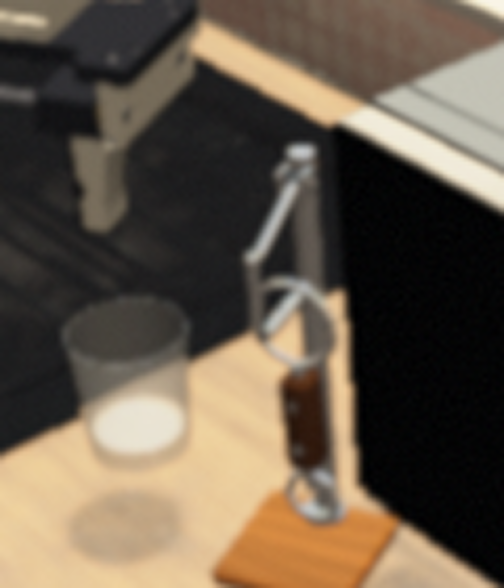

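View pics/t15.png

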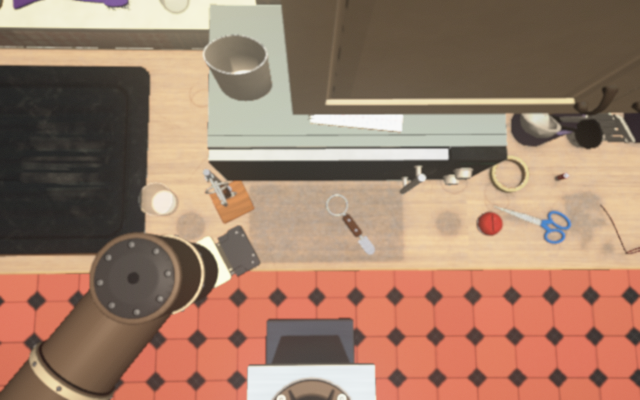

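```bash
python3 - <<'E'
from plant import close_job
print(close_job())
E
```

```text
the job is handed in; nothing more can be done
None
```

The bottle opener hangs from the hook by its ring, below the shut gate, and I handed the job in at about 28 s of the 48 s allowed.

- **Last checks:** In the last pictures from both cameras the opener hangs from the hook. The gate lies back at its shut position. The opener's head clears the base by about 12 mm on the nominal dimensions, though it was perhaps still swinging slightly. The gripper is open and about 0.1 m or more clear. The butter spreader is where it was at the start.
- **First two grasps failed:** The fingers closed on nothing because their real tips sit about 21 mm higher than the reported TCP. I found this by touching the worktop with the fingers shut, which pressed with about 35 N. With that offset allowed for, the third grasp held, with the fingers stopped at 21.7 mm.
- **Not seen directly:** The gripper hid the gate while the ring passed it, and the small pressing force was lost in the force noise of about 1 N. That the gate snapped shut rests on the pictures taken after release.

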